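# Find the hidden catch of a bench incubator and pop its sample tray

## Task

A push catch is hidden somewhere along the long grey recessed strip on top of the white bench incubator, in the same grey as the strip. Feel along the strip with the fingertips until you find it, press it fully in so that the blue-fronted sample tray comes out at the front, then take the hand away. Do not touch the tray itself, and do not pick up or shift any of the loose lab ware standing about.

Things in the scene. Friction and masses are not known exactly. Their poses are not given: they have to be found in the camera images.
- unit: White low bench incubator, fixed, 240 mm (its x) by 300 mm (its y) by 75 mm high. Origin at the centre of its underside; its front (tray side) faces its own -x. In its top is a window 56 mm (x) by 170 mm (y), centred at x = -40 mm, y = 0, filled by the flat grey strip, whose face is 73 mm above the bench, 2 mm below the white top.
- strip_middle (a point): Middle of the strip's window, on the strip's face; axes as the incubator's. The strip is rigid, except for the hidden catch in it: a grey plate 53 mm (x) by 52 mm (y) in a hole 56 by 55 mm, its face 2 mm lower than the strip. Its centre is at x = 0 and anywhere from y = -50 to +50 mm of this point. Only touch and the fine joints round it show where. Shut fingertips fit in the hole.
- catch (a joint): Travel of the hidden catch in m: 0 out (as at the start), 0.006 pressed fully in, straight down. It needs about 4 to 5 N, has no spring and stays where it is pushed.
- tray: Sample tray with a blue front, 170 mm wide (y) and 36 mm high, flush against the incubator's front. Origin on the rear face of the blue front, at x = -120.5 mm, y = 0, 31 mm up in the incubator's frame when shut. It is linked to the catch and slides out along the incubator's -x by 3 times the catch's travel (18 mm when the catch is fully in).
- dish: Loose flat petri dish, 90 mm across, 16 mm high, lying on the incubator's top behind the strip. Origin at the centre of its underside.
- bottle: Loose clear bottle with blue cap, 56 mm across, 95 mm high, beside the incubator on its left (+y). Origin at the centre of its underside.
- tipbox: Loose yellow box of pipette tips, 85 by 120 mm, 57 mm high, beside the incubator on its right (-y). Origin at the centre of its underside.
- rack: Loose purple tube rack, 60 by 160 mm, 53 mm high with its tubes. Origin at the centre of its underside.
- pipette: Loose white pipette lying on the bench, 250 mm long along its x, 26 mm thick. Origin on the underside, near its middle.
- beaker: Loose glass beaker, 70 mm across, 85 mm high. Origin at the centre of its underside.
- wash: Loose white bottle with blue cap, 70 mm across, 150 mm high. Origin at the centre of its underside.

How it is judged:
On the way:
1. the hidden catch is pressed fully in (value of joint catch above 0.005 m), for 0.1 s.
At the end, for the whole second after the job is handed in: The catch is at least 5 mm in of its 6 mm, the tray stands at least 14 mm out of the incubator's front and is at rest (value of joint catch above 0.005 m and x of tray in the frame of unit below -0.1345 m and linear speed of tray below 0.005 m/s); the robot touches nothing.
It fails at once if the tray is pushed, pulled or leant on by the robot (over 2 N) (contact force between any of the arm, the fingers and tray above 2 N).
It fails at once if one of the loose things is lifted, carried or shifted by more than 15 mm (distance of any of dish, bottle, tipbox, rack, pipette, beaker, wash from where it was at the start of the episode above 0.015 m).
It also fails if it takes over 38 s, if anything falls off the work surface, if the arm or the gripper's body presses on something with over 40 N, if the wrist force passes 120 N, or if a joint passes its speed limit or range.

## Robot

A 7-joint arm with a two-finger parallel gripper is mounted at the origin on the work surface. World frame = base frame: x ahead of the robot, y to its left, z up, the work surface at z = 0. Lengths are in m, angles in rad, forces in N, time in s.
With the tool pointing down it reaches from about 0.35 to 0.9 m from the base axis. Payload 19.9 kg.
Tool frame: the origin (TCP) lies between the finger pads; the fingertips stand 19 mm ahead of it and the grasp point (between the pads) is the TCP; z points along the fingers, y is the direction in which the jaws open and shut (so a half turn about z gives the same grasp; the last joint's range is limited). The gripper opens to 94 mm and grips with 3 to 60 N. Pads are 16 mm wide; open, the fingers measure 119 mm over their backs; the gripper's body (75 mm by 177 mm) begins 78 mm behind the grasp point.
Start: joints at [1.196, 0.417, -0.01, 1.614, 0.005, 1.111, -0.053], TCP at [0.205, -0.59, 0.188] pointing down, gripper open.
Joint ranges: [-2.81, 2.81], [-0.39, 2.02], [-1.27, 1.25], [0.06, 2.57], [-1.19, 4.33], [0.19, 2], [-2.82, 2.82]. Speed limits (rad/s): [1.89, 1.89, 2.39, 2.39, 3.01, 3.01, 3.01].

## Interface

Orientations are given as a 3x3 rotation matrix whose columns are the frame's x, y, z axes.
In Python, from rig import robot gives the robot as it stands. Calls block until the motion is done:
- robot.move_ptp(position, orientation): joint-space move of the TCP to a pose.
- robot.move_linear(position, velocity=0.15, frame=None, threshold=None): straight line of the TCP; frame=None keeps the orientation; velocity is the mean speed in m/s. With threshold (N) it stops when the force on the tool has changed by that much, and returns True; else False.
- robot.goto_joints(angles): joint-space move.
- robot.gripper_to(opening): finger opening in m; the grip force is fixed at half the most; returns when the fingers have stopped.
- robot.pause(seconds).
- robot.ik(position, orientation): joint angles nearest the present ones, or None.
- robot.get_state(): the state.
- robot.grab_frame(name): name is "scene" or "top"; returns the picture (384x512x3 uint8, red, green, blue); there is no depth.
- robot.camera_info(name): a dict with "fx", "fy", "cx", "cy" (pixels), "rvec" (rotation vector, rad) and "tvec" (3), from world to camera coordinates, as OpenCV has them. Camera axes: x right, y down, z forward; pixel columns grow to the right and rows downward; lengths in m; the calibration is good to about 2 mm. A picture is of the moment at which its call begins. camera_info takes no time and is no camera call.
A pose or a line that the arm cannot do raises robot.PlanningError and nothing moves.
- robot.sign_off(): hands the job in, once; it reports no verdict.
The state is a dict: "time": time; "qpos": joint angles; "joint_vel": joint speeds; "effort": joint torques, N m; "ee_pos": TCP position; "tool_rot": TCP orientation; "force": force on the tool from outside, world axes, zero at the start; "moment": the same for the moment, N m; "opening": finger opening in m.
Only numpy, scipy, OpenCV 4.12 (cv2) and the standard library are available. Lean on these libraries where they do the work, as an engineer would, in place of code of your own. Each camera call takes 0.05 s, during which the arm holds its last target.

## Working session

There is one attempt and no reset: what is moved stays moved. The work goes in short steps, each a Python script; the robot and the scene stay as the last script left them, time stands still between calls to the robot, and variables do not carry over. Pictures are saved under pics/ and viewed, and the job is handed in when it is done.

```bash
ls; mkdir -p pics
python3 - <<'E'
from rig import robot
import cv2
for n in("scene","top"):
    cv2.imwrite(f"pics/{n}0.png",robot.grab_frame(n)[:,:,::-1]); print(robot.camera_info(n))
s=robot.get_state();print(s)
E
```

```text
pics
{'fx': 356.7779135833207, 'fy': 356.7779135833207, 'cx': 251.7620129193536, 'cy': 191.6244531305734, 'rvec': array([ 2.29633124,  0.98818999, -0.35945743]), 'tvec': array([-0.32674287, -0.26300895,  1.66168219])}
{'fx': 366.0697343000379, 'fy': 366.0697343000379, 'cx': 255.57960470247886, 'cy': 196.8622012249815, 'rvec': array([ 2.13955457, -2.14073906,  0.14777134]), 'tvec': array([-0.00808162,  0.51561114,  1.48559042])}
{'time': 0.1, 'qpos': array([ 1.19553128,  0.41793639, -0.01029033,  1.61408425,  0.004717  ,
        1.11069129, -0.05301539]), 'joint_vel': array([ 1.90424443e-03, -1.85953274e-03,  2.45638836e-04, -1.29893944e-03,
       -1.19021293e-03,  1.13952534e-03,  1.02016951e-05]), 'effort': array([ 2.83720219e-03, -8.52569103e+01,  6.41174465e-01, -4.26690245e+01,
       -4.87409940e-02,  1.65167148e-02,  5.44457509e-05]), 'ee_pos': array([ 0.20461496, -0.59019232,  0.18698661]), 'tool_rot': array([[ 9.44819363e-01,  3.27591458e-01, -4.57262952e-04],
       [ 3.27591760e-01, -9.44818843e-01,  9.96441939e-04],
       [-1.05604786e-04, -1.09125321e-03, -9.99999399e-01]]), 'force': array([ 0.60247602,  0.07442451, -0.02663001]), 'moment': array([-0.01562083, -0.0311159 , -0.02595062]), 'opening': 0.09361184840363244}
```

View pics/scene0.png

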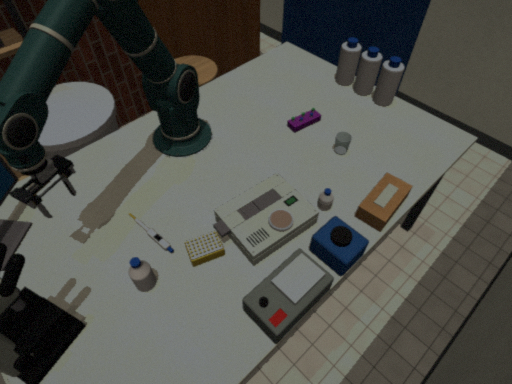

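View pics/top0.png

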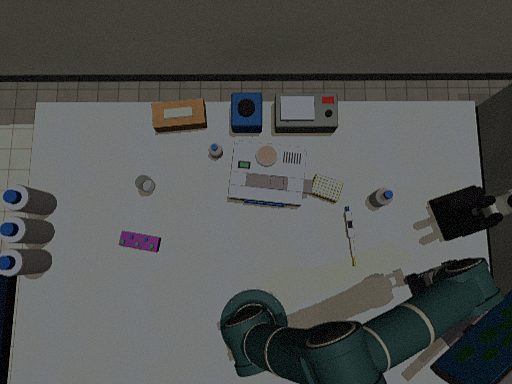

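The top view has the incubator at around (268,173) with its strip at about (267,181). The dish is behind the strip at (266,155), and the tip box is to the right at (327,188). I'll zoom in on the strip.

Run:
```python
import cv2,numpy as np
a=cv2.imread("pics/top0.png")[130:220,205:350]
b=cv2.imread("pics/scene0.png")[165:265,180:340]
cv2.imwrite("pics/z1.png",cv2.resize(a,None,fx=5.5,fy=5.5,interpolation=cv2.INTER_CUBIC))
cv2.imwrite("pics/z2.png",cv2.resize(b,None,fx=5,fy=5,interpolation=cv2.INTER_CUBIC))
```

```text
(no output)
```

View pics/z1.png

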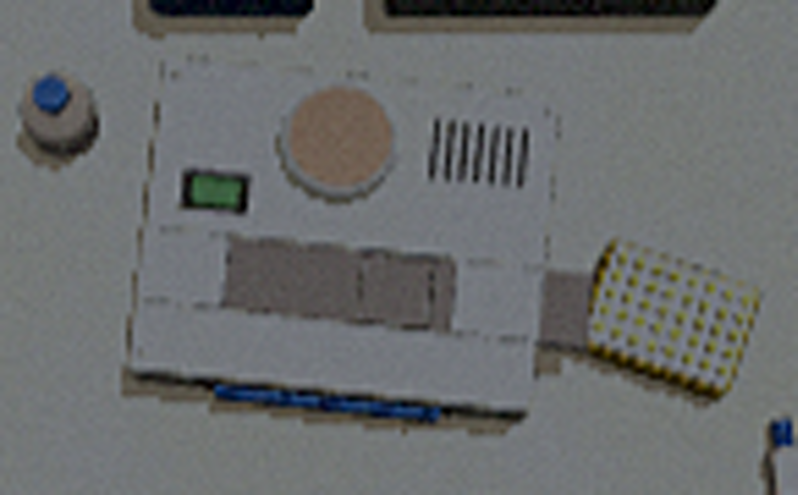

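View pics/z2.png

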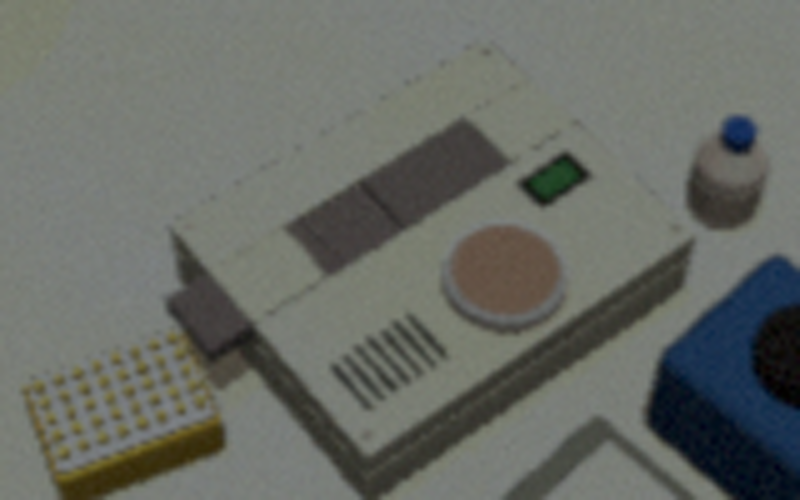

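The fine joints show in the zoomed top view at x≈360 and x≈435, with the strip running from about 225 to 455. That puts the catch near y≈-42 mm on the strip. Next I'll measure it properly in world coordinates.

```bash
cat > h.py <<'E'
import cv2,numpy as np
from rig import robot
def ray(n,uv,z):
    c=robot.camera_info(n);K=np.array([[c["fx"],0,c["cx"]],[0,c["fy"],c["cy"]],[0,0,1]])
    R=cv2.Rodrigues(c["rvec"])[0];o=-R.T@c["tvec"]
    d=R.T@np.linalg.inv(K)@np.array([uv[0],uv[1],1.]);return o+d*(z-o[2])/d[2]
def proj(n,p):
    c=robot.camera_info(n);K=np.array([[c["fx"],0,c["cx"]],[0,c["fy"],c["cy"]],[0,0,1]])
    return cv2.projectPoints(np.array([p],float),c["rvec"],c["tvec"],K,None)[0].ravel()
E
python3 - <<'E'
from h import *
S=4
for n,(r0,r1,c0,c1) in dict(top=(165,195,240,293),scene=(185,222,232,286)).items():
    im=cv2.imread(f"pics/{n}0.png")
    g=cv2.cvtColor(im,cv2.COLOR_BGR2GRAY)[r0:r1,c0:c1]
    g=cv2.GaussianBlur(cv2.resize(g,None,fx=S,fy=S,interpolation=cv2.INTER_CUBIC),(5,5),0)
    t,m=cv2.threshold(g,0,255,cv2.THRESH_BINARY_INV+cv2.THRESH_OTSU)
    m=cv2.morphologyEx(m,cv2.MORPH_OPEN,np.ones((13,13)))
    cs=cv2.findContours(m,cv2.RETR_EXTERNAL,cv2.CHAIN_APPROX_NONE)[0]
    c=max(cs,key=cv2.contourArea)[:,0,:].astype(float)
    px=(c+.5)/S-.5+[c0,r0]
    w=np.array([ray(n,p,.074) for p in px])[:,:2]
    (ctr,sz,a)=cv2.minAreaRect(w.astype(np.float32)); print(n,t,ctr,sz,a)
    box=cv2.boxPoints((ctr,sz,a));print(box)
    # joint profile along the strip
    e=box-np.array(ctr); long=box[1]-box[0] if np.linalg.norm(box[1]-box[0])>np.linalg.norm(box[2]-box[1]) else box[2]-box[1]
    y=long/np.linalg.norm(long); y=y*np.sign(y[1]); x=np.array([y[1],-y[0]]); print("yaxis",y,np.degrees(np.arctan2(-y[0],y[1])))
    G=cv2.cvtColor(im,cv2.COLOR_BGR2GRAY).astype(np.float32)
    ss=np.arange(-85,86,3)/1000
    pr=[]
    for s in ss:
        q=[proj(n,[*(np.array(ctr)+x*u+y*s),.073]) for u in np.linspace(-.018,.018,25)]
        q=np.array(q,np.float32); pr.append(cv2.remap(G,q[:,:1],q[:,1:],cv2.INTER_LINEAR).mean())
    print([(int(round(s*1000)),int(p)) for s,p in zip(ss,pr)])
    cv2.imwrite(f"pics/m_{n}.png",m)
E
```

```text
top 99.0 (0.5753623843193054, -0.05243972688913345) (0.17204657196998596, 0.061326682567596436) 83.25265502929688
[[ 0.53480446 -0.13426453]
 [ 0.59570634 -0.14146988]
 [ 0.6159203   0.02938507]
 [ 0.5550184   0.03659043]]
yaxis [0.11749122 0.9930739 ] -6.7473364
[(-85, 90), (-82, 80), (-79, 83), (-76, 84), (-73, 84), (-70, 71), (-67, 72), (-64, 84), (-61, 84), (-58, 83), (-55, 84), (-52, 85), (-49, 84), (-46, 82), (-43, 83), (-40, 83), (-37, 82), (-34, 82), (-31, 83), (-28, 85), (-25, 84), (-22, 83), (-19, 82), (-16, 74), (-13, 78), (-10, 83), (-7, 84), (-4, 82), (-1, 82), (2, 83), (5, 84), (8, 83), (11, 83), (14, 82), (17, 83), (20, 83), (23, 82), (26, 82), (29, 83), (32, 83), (35, 83), (38, 82), (41, 82), (44, 83), (47, 83), (50, 82), (53, 83), (56, 82), (59, 82), (62, 83), (65, 84), (68, 82), (71, 82), (74, 82), (77, 81), (80, 81), (83, 81)]
scene 96.0 (0.5754091143608093, -0.05289632827043533) (0.17214111983776093, 0.058982644230127335) 84.06919860839844
[[ 0.5371822  -0.13545893]
 [ 0.59584916 -0.14155345]
 [ 0.613636    0.02966627]
 [ 0.5549691   0.03576079]]
yaxis [0.1033272  0.99464744] -5.9307976Traceback (most recent call last):
  File "<stdin>", line 22, in <module>
  File "h.py", line 8, in proj
    c=robot.camera_info(n);K=np.array([[c["fx"],0,c["cx"]],[0,c["fy"],c["cy"]],[0,0,1]])
ValueError: time passes only in moves, steps and waits
```

Both views agree: the strip is 172×60 mm (true size 170×56), centred at (0.575, -0.053), with yaw about -6.4°. The joints sit at -68.5 and -15 mm, so they are 53.5 mm apart and the catch centre is at y=-42 mm. I'll check this by touch: first the solid strip for a reference height, then the catch.

```bash
cat >> h.py <<'E'
th=np.radians(-6.4); X=np.array([np.cos(th),np.sin(th)]);Y=np.array([-np.sin(th),np.cos(th)])
C=np.array([.5754,-.0527])
def at(s,z): return np.array([*(C+Y*s),z])
E
python3 - <<'E'
from h import *
s=robot.get_state(); p=s["ee_pos"]
robot.move_linear([p[0],p[1],.26],velocity=.15)
robot.gripper_to(0.0)
best=None
for k in (0,1,2,3):
    a=th+k*np.pi/2; x=np.array([np.cos(a),np.sin(a),0]); z=np.array([0,0,-1.]); R=np.column_stack([x,np.cross(z,x),z])
    q=robot.ik(at(0,.2),R)
    if q is not None:
        d=np.abs(np.array(q)-s["qpos"]).max(); print(k,d,np.round(q,2))
        if best is None or d<best[0]: best=(d,R)
R=best[1]; np.save("R.npy",R)
robot.move_ptp(at(.02,.2),R)
robot.move_linear(at(.02,.108),velocity=.12)
f0=robot.get_state()["force"]
hit=robot.move_linear(at(.02,.088),velocity=.01,threshold=2)
s=robot.get_state();print(hit,s["ee_pos"],s["force"]-f0,s["opening"],s["time"])
robot.move_linear(at(.02,.112),velocity=.08)
E
```

```text
0 1.7359405224117126 [ 0.4   0.35 -0.46  1.71  0.17  1.12 -1.79]
1 0.6553906251965497 [ 0.54  0.39 -0.64  1.7   0.25  1.13 -0.28]
2 1.3060025545786604 [ 0.6   0.41 -0.73  1.7   0.29  1.14  1.25]
3 2.7099072087495553 [ 0.83  0.54 -1.08  1.7   0.5   1.22  2.66]
False [ 0.57767752 -0.03283099  0.08804155] [-0.17271732 -0.60502202  0.08742172] -4.832119067088895e-06 7.6083
```

There was no contact at TCP z=0.088, where the tips should be at about 0.069. I'll take a picture before going any deeper.

Run:
```python
from h import *
robot.move_linear(at(.02,.088),velocity=.08,threshold=3)
s=robot.get_state();print(s["ee_pos"],s["force"],s["time"])
a=robot.grab_frame("scene")[:,:,::-1];b=robot.grab_frame("top")[:,:,::-1]
cv2.imwrite("pics/s1.png",a)
cv2.imwrite("pics/s1z.png",cv2.resize(a[140:260,190:340],None,fx=5,fy=5,interpolation=cv2.INTER_CUBIC))
cv2.imwrite("pics/t1.png",cv2.resize(b[130:220,205:350],None,fx=5.5,fy=5.5,interpolation=cv2.INTER_CUBIC))
for z in(.069,.073,.088):print(np.array(proj("scene",at(.02,z))))
print(s["tool_rot"])
```

```text
[ 0.57724541 -0.03293677  0.10587364] [-0.67626191  0.78451605  0.17572921] 8.2667
[263.72194137 201.60655419]
[263.74042255 200.95511966]
[263.81050876 198.48468373]
[[ 1.11560325e-01  9.93757203e-01 -9.56798957e-04]
 [ 9.93757656e-01 -1.11560387e-01 -1.24397158e-05]
 [-1.19102920e-04 -9.49438510e-04 -9.99999542e-01]]
```

View pics/s1z.png

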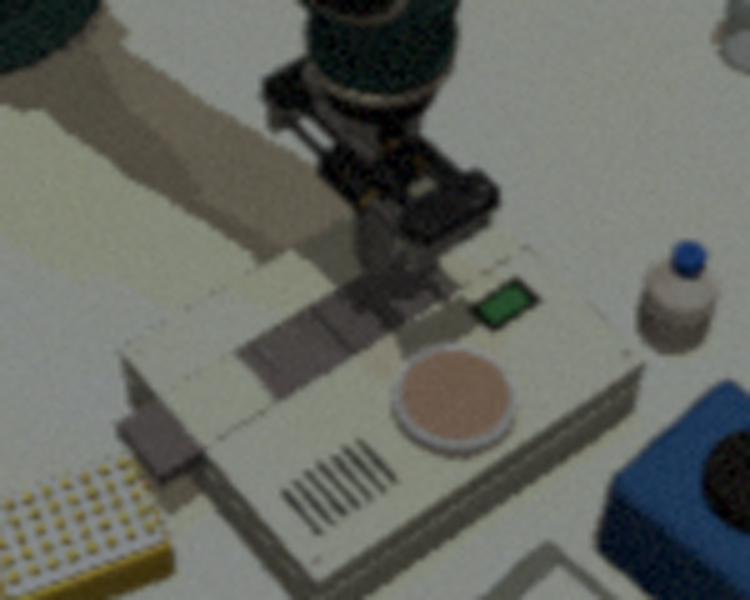

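View pics/t1.png

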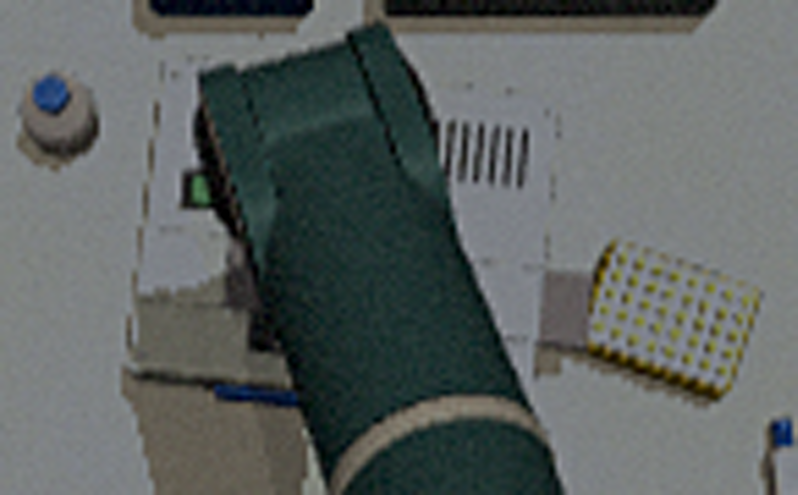

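That line stopped early at z=0.106 on a start-up force transient, so it wasn't contact. The picture shows the tips over the strip to the left of the joint, with the hand clear of the dish. I'll keep going down slowly.

Run:
```python
from h import *
robot.move_linear(at(.02,.090),velocity=.06)
robot.pause(.1)
f0=robot.get_state()["force"]
hit=robot.move_linear(at(.02,.066),velocity=.012,threshold=2.5)
s=robot.get_state();print(hit,s["ee_pos"],s["force"]-f0,s["moment"],s["opening"],s["time"])
```

```text
False [ 0.57764862 -0.03285758  0.06604459] [-0.51697678 -0.18393164 -0.36323612] [ 0.00649494 -0.05056003  0.04308591] 0.0005919547010592645 11.0583
```

Run:
```python
from h import *
a=robot.grab_frame("scene")[:,:,::-1]
cv2.imwrite("pics/s2z.png",cv2.resize(a[160:240,210:310],None,fx=7.5,fy=7.5,interpolation=cv2.INTER_CUBIC))
print(proj("scene",at(.02,.066)),proj("scene",at(.02,.047)))
```

```text
[263.70813735 202.0931258 ] [263.62182663 205.13545218]
```

View pics/s2z.png

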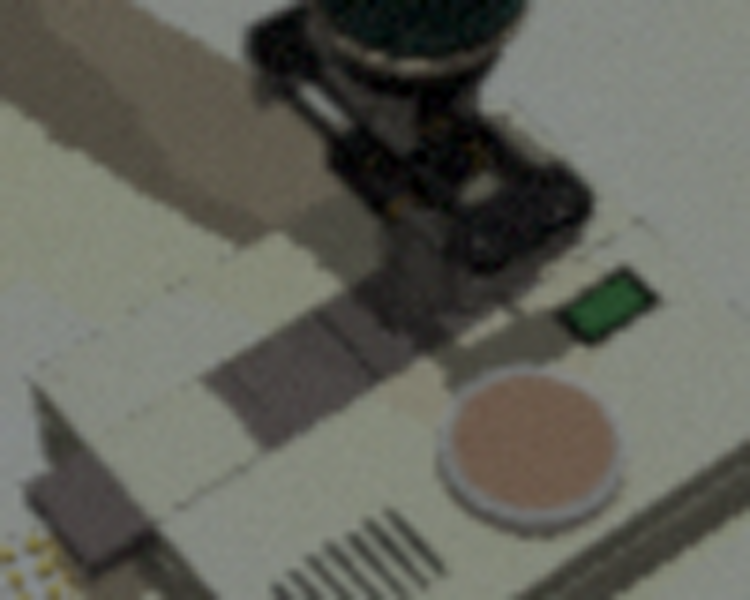

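Run:
```python
from h import *
a=np.mean([robot.grab_frame("scene")[:,:,::-1].astype(float) for _ in range(4)],0)
np.save("s3.npy",a)
c=np.clip(a[175:225,235:295]*2.2,0,255).astype(np.uint8)
c=cv2.resize(c,None,fx=12,fy=12,interpolation=cv2.INTER_CUBIC)
for z,col in((.144,(0,0,255)),(.073,(0,255,0)),(.066,(255,255,0)),(.047,(255,0,255))):
    u=proj("scene",at(.02,z)); p=((u-[235,175]+.5)*12).astype(int); print(z,u); cv2.drawMarker(c,tuple(map(int,p)),col,0,14,1)
cv2.imwrite("pics/s3.png",c)
s=robot.get_state();print(s["force"],s["ee_pos"],s["opening"],s["time"],s["effort"])
```

```text
0.144 [264.08357271 188.85957998]
0.073 [263.74042255 200.95511966]
0.066 [263.70813735 202.0931258 ]
0.047 [263.62182663 205.13545218]
[-0.11988853 -0.40445421 -0.33953304] [ 0.57766395 -0.03282461  0.06602658] 0.0005070236519369354 11.3083 [ 4.52503329e-03 -8.21717906e+01 -1.24726385e+01 -3.43580997e+01
 -3.93746258e-02 -2.08878057e-02  8.65008656e-05]
```

View pics/s3.png

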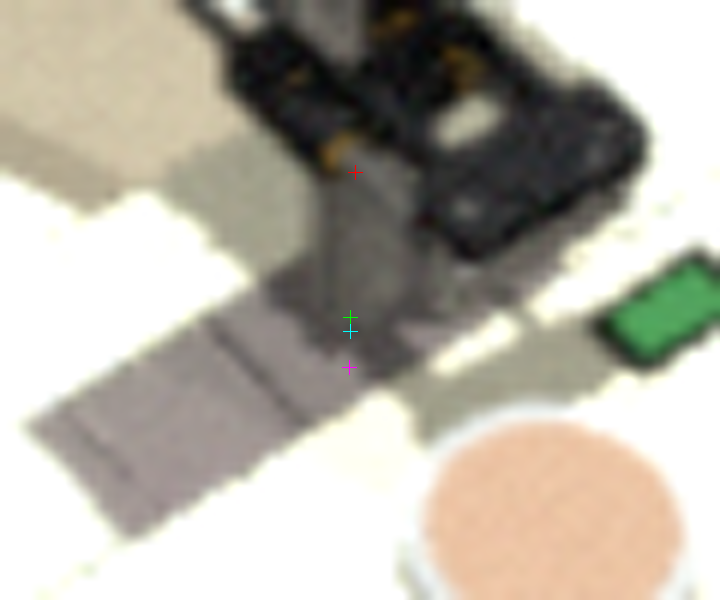

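The finger ends appear at about the strip face, around (375,330) in the zoom. With the jaws shut, the tips must sit further back than the 19 mm quoted for open jaws. I'll continue in small guarded steps.

Run:
```python
from h import *
f0=robot.get_state()["force"]
z=.066
for i in range(5):
    z-=.002
    hit=robot.move_linear(at(.02,z),velocity=.01,threshold=2)
    s=robot.get_state();print(hit,s["ee_pos"].round(4),(s["force"]-f0).round(2),round(s["opening"],4),s["time"])
    if hit: break
```

```text
False [ 0.5776 -0.0328  0.0639] [0.64 0.73 0.69] 0.0004 11.6583
False [ 0.5776 -0.0328  0.0619] [0.58 0.32 0.23] 0.0003 12.0083
False [ 0.5776 -0.0328  0.0599] [0.32 1.12 1.24] 0.001 12.3583
False [ 0.5776 -0.0328  0.0579] [-0.54  0.15  0.66] 0.0001 12.7083
False [ 0.5776 -0.0328  0.0559] [-0.18  0.65 -0.49] 0.0009 13.0583
```

Run:
```python
from h import *
a=np.mean([robot.grab_frame("scene")[:,:,::-1].astype(float) for _ in range(2)],0)
out=[]
for im in(np.load("s3.npy"),a):
    c=np.clip(im[175:225,240:290]*2.2,0,255).astype(np.uint8)
    out.append(cv2.resize(c,None,fx=8,fy=8,interpolation=cv2.INTER_CUBIC))
cv2.imwrite("pics/s4.png",np.hstack(out))
```

```text
(no output)
```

View pics/s4.png

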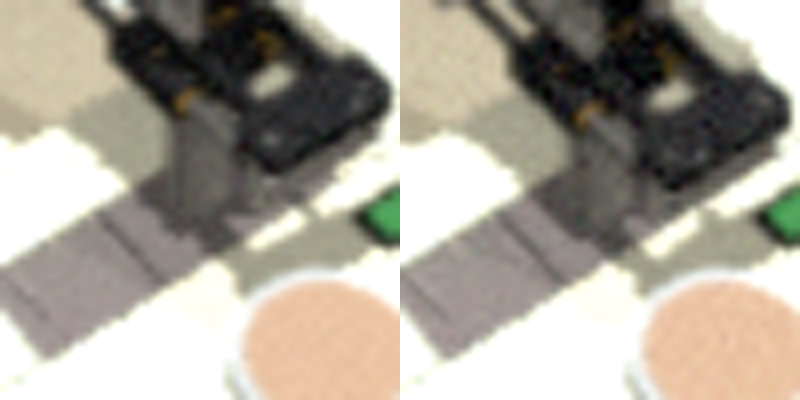

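The descent shows no force, and the visible finger looks a bit shorter. I'll calibrate where the tips really are from the free-air picture s1 (TCP z=0.106).

Run:
```python
from h import *
a=cv2.imread("pics/s1.png").astype(float)
c=np.clip(a[165:215,240:290]*2.2,0,255).astype(np.uint8)
c=cv2.resize(c,None,fx=11,fy=11,interpolation=cv2.INTER_CUBIC)
T=np.array([0.57724541,-0.03293677])
for z,col in((.184,(0,0,255)),(.106,(255,255,0)),(.087,(255,0,255)),(.073,(0,255,0))):
    u=proj("scene",[*T,z]); p=((u-[240,165]+.5)*11).astype(int); print(z,u); cv2.drawMarker(c,tuple(map(int,p)),col,0,14,1)
cv2.imwrite("pics/s5.png",c)
```

```text
0.184 [264.18975538 181.52502811]
0.106 [263.80037639 195.41817592]
0.087 [263.71098612 198.60764502]
0.073 [263.64639855 200.91214694]
```

View pics/s5.png

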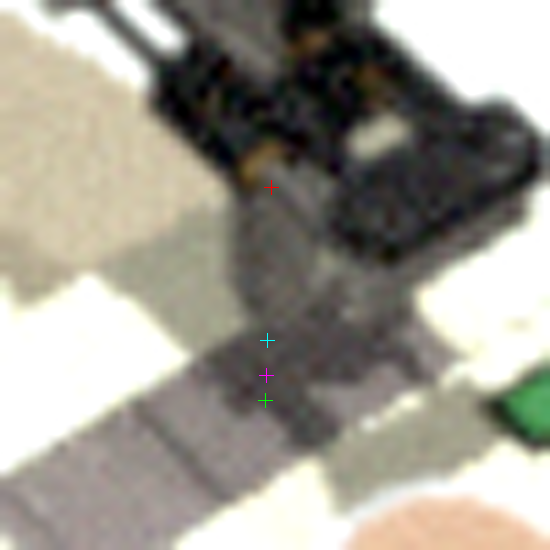

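In free air the light-grey finger ends at row ~320 in the zoom. That is above the projected TCP, so the shut tips really sit around 10–20 mm behind the TCP. The lack of contact so far fits that, and the palm is still well clear, so I'll continue the guarded descent.

Run:
```python
from h import *
f0=np.zeros(3)
z=.056
for i in range(4):
    z-=.004
    hit=robot.move_linear(at(.02,z),velocity=.012,threshold=2.5)
    s=robot.get_state();print(hit,s["ee_pos"].round(4),(s["force"]-f0).round(2),round(s["opening"],4),s["time"],s["effort"][1].round(2))
    if hit: break
a=np.mean([robot.grab_frame("scene")[:,:,::-1].astype(float) for _ in range(2)],0)
c=np.clip(a[165:225,235:295]*2.2,0,255).astype(np.uint8)
cv2.imwrite("pics/s6.png",cv2.resize(c,None,fx=10,fy=10,interpolation=cv2.INTER_CUBIC))
```

```text
True [ 0.5778 -0.0328  0.0555] [-1.1   0.11  7.75] 0.0005 13.375 -79.35
```

View pics/s6.png

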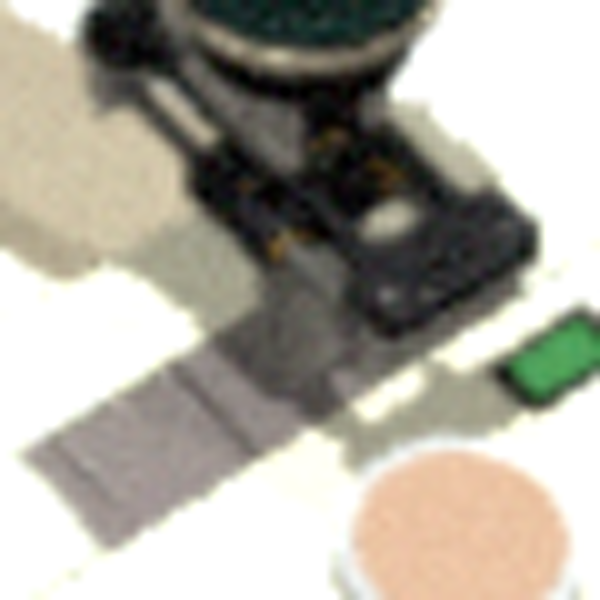

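Contact: 7.8 N at TCP z=0.0555, so the shut tips are 17.5 mm behind the TCP. The catch face should therefore be met at about 0.0535 and be fully in at about 0.0475. The picture shows the shut fingers resting on the strip left of the joint. Now I'll move to the catch.

Run:
```python
from h import *
robot.move_linear(at(.02,.066),velocity=.06)
robot.move_linear(at(-.042,.066),velocity=.08)
robot.move_linear(at(-.042,.059),velocity=.04)
robot.pause(.1)
hit=robot.move_linear(at(-.042,.050),velocity=.01,threshold=2.5)
s=robot.get_state();print(hit,s["ee_pos"].round(4),s["force"].round(2),s["time"])
z=s["ee_pos"][2]
for i in range(9):
    z-=.001
    robot.move_linear(at(-.042,z),velocity=.01)
    s=robot.get_state();print(s["ee_pos"].round(4),s["force"].round(2),s["time"])
    if s["force"][2]>12: break
```

```text
True [ 0.5706 -0.0944  0.0527] [ 1.28 -0.07  1.32] 15.7833
[ 0.5707 -0.0944  0.0516] [ 0.24 -0.44  0.52] 16.0333
[ 0.5706 -0.0944  0.0506] [0.01 0.05 0.48] 16.2833
[ 0.5706 -0.0944  0.0496] [-0.17  0.48  0.71] 16.5333
[ 0.5707 -0.0944  0.0486] [ 0.79 -0.06  0.21] 16.7833
[ 0.5707 -0.0945  0.0476] [-0.42 -0.14 -0.49] 17.0333
[ 0.5708 -0.0945  0.0473] [-5.13  1.46 14.44] 17.2833
```

The catch gave at about 0.053 and met a hard stop (14 N) at 0.0473, which matches 6 mm of travel. I'll take the hand away and check the tray.

Run:
```python
from h import *
robot.move_linear(at(-.042,.2),velocity=.12)
robot.move_linear(np.array([.40,-.25,.25]),velocity=.25)
s=robot.get_state();print(s["ee_pos"],s["force"].round(2),s["time"])
b=robot.grab_frame("top")[:,:,::-1];a=robot.grab_frame("scene")[:,:,::-1]
cv2.imwrite("pics/s7.png",a);cv2.imwrite("pics/t7.png",b)
i0=cv2.imread("pics/top0.png")
sl=np.s_[140:215,205:350]
cv2.imwrite("pics/t7z.png",np.vstack([cv2.resize(np.clip(q[sl].astype(float)*1.6,0,255).astype(np.uint8),None,fx=4,fy=4,interpolation=cv2.INTER_CUBIC) for q in(i0,b)]))
```

```text
[ 0.40053739 -0.24914613  0.24973809] [ 0.92  0.73 -0.1 ] 19.8
```

View pics/t7z.png

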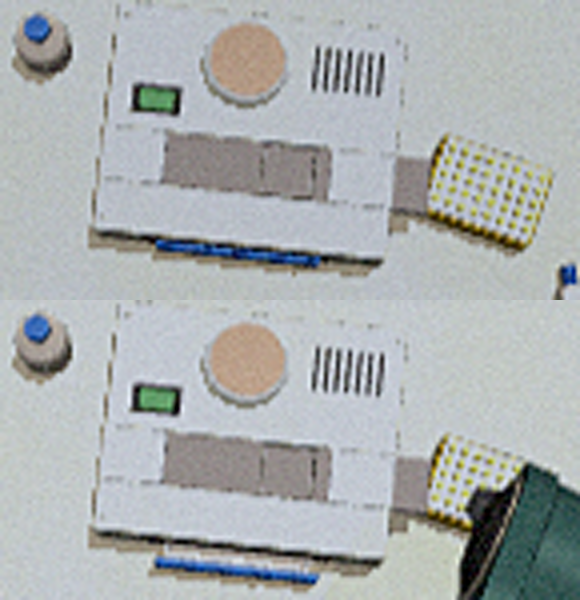

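View pics/s7.png

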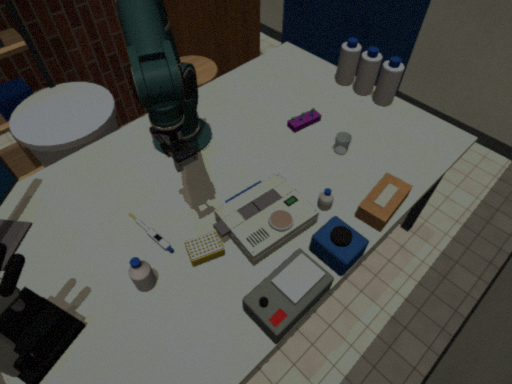

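In the top view the blue front has moved out by about 4.5 raw px, which is roughly 18 mm. The dish, bottle and tip box haven't moved, and the hand is in free air.

```bash
python3 -c "
from rig import robot
robot.pause(.3);robot.sign_off()"
```

```text
the job is handed in; nothing more can be done
```

I found the hidden catch, pressed it fully in and moved the hand clear, and the tray came out. I handed the job in at about 20 s of the 38 s; no verdict is shown.

- **Finding the catch:** I located the strip in both camera views, which agreed to 0.5 mm. The fine joints in the top view put the catch at y ≈ -42 mm on the strip. I confirmed it by touch with the shut fingertips instead of feeling along the whole strip: the catch face was about 2–3 mm lower than the solid strip.
- **Pressing it:** It gave way at a TCP height of about 0.053 m and hit a hard stop with 14 N at 0.0473 m, which fits the 6 mm travel.
- **Final pictures:** The blue front is about 18 mm out. The loose things look unmoved, but the tip box was partly hidden by the arm in the top view. The hand was in free air.

**Disagreements:**
- With the jaws shut, the fingertips touched the strip at a TCP height of 0.0555 m, so they sit about 17 mm behind the TCP, not 19 mm ahead as given. That made the first touch slow and guarded; it peaked at 7.8 N on the solid strip.
- The force read only about 0.5 N when I stopped between press steps, not 4–5 N. I therefore relied on the hard stop and the tray's movement to confirm the press.

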